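# Latch the blue bottle bay

## Robot

A 7-joint arm with a two-finger parallel gripper is mounted at the origin on the work surface. World frame = base frame: x ahead of the robot, y to its left, z up, the work surface at z = 0. Lengths are in m, angles in degrees, forces in N, time in s.
With the tool pointing down it reaches from about 0.425 to 0.875 m from the base axis. Payload 4.7 kg.
Tool frame: the origin (TCP) lies at the very end of the fingers, on their centre line; the grasp point (between the pads) lies 19 mm behind it (env.grip_point_offset is the distance from the TCP to the grasp point, in m); z points along the fingers, y is the line along which they close (so a half turn about z gives the same grasp; the last joint's range is limited). The gripper opens to 87 mm and grips with 3 to 60 N. Pads are 19 mm wide; open, the fingers measure 117 mm over their backs; the gripper's body (75 mm by 190 mm) begins 51 mm behind the grasp point.
Start: joints at [77.069, 18.392, -4.016, 83.108, 1.295, 78.541, -3.26], TCP at [0.154, -0.631, 0.223] pointing down, gripper open.
Joint ranges: [-163.93, 163.93], [-17.29, 119.83], [-79.2, 71.16], [3.27, 140.29], [-89.18, 269.18], [5.43, 117.66], [-154.24, 154.24]. Speed limits (degrees/s): [147.25, 147.25, 180, 180, 180, 180, 180].

## Interface

Orientations are given as [roll, pitch, yaw] about the fixed x, y, z axes, in that order (R = Rz(yaw) Ry(pitch) Rx(roll)).
In Python, from cell import env gives the robot as it stands.
- The arm moves only by the tool jog_arm, never from a script. Its argument "motion" is a list of rows, each an object of numbers: "x", "y", "z": the shift along the tool's x, y, z in cm; "ax", "ay", "az": the turn, a rotation vector about the tool's x, y, z in degrees. In form: [{"x": .., "y": .., "z": .., "ax": .., "ay": .., "az": ..}, ...]. A call has exactly 5 rows; each row shifts and turns the commanded pose from where the row before left it, along the tool's axes as they then stand; what a row does not reach is not made up. A row lasts 1/10 s, in which the tool goes at most 50 mm and 8.59 degrees, less where a joint would pass 70% of its speed; a pose out of reach is approached as far as the arm can. A call is refused whole if a number of a shift passes 5 or a number of a turn 8.59, either way. A call with a gripper value outside its range is refused whole. "claw" is the gripper command: -1 is shut, 1 is fully open, values between are in proportion, set as the call begins (left out, the last holds). The fingers move at their own pace and stop on an object; "squeeze" is the grip in N (left out, the last holds). Time passes only in rows, so rows that do not move let the fingers close, or fill a call up. It gives the time, the measured TCP pose, the force, the opening and the grip force at its end, in the units of the state.
- env.get_obs(): the state, without advancing time (a new reading comes with each control period).
- env.read_camera(name): name is "scene" or "top" or "wrist"; returns the picture (420x560x3 uint8, red, green, blue); there is no depth.
- env.camera_params(name): a dict with "fx", "fy", "cx", "cy" (pixels), "extrinsics" (4x4, takes a point from world to camera coordinates). Camera axes: x right, y up, looking along -z (the intrinsics and any distortion apply to the point x, -y, -z); pixel columns grow to the right and rows downward; lengths in m; the calibration is good to about 2 mm. A picture is of the moment at which its call begins: read the wrist's pose just before it. camera_params takes no time and is no camera call; for the wrist camera it gives the pose at the moment of the call.
- env.sign_off(): hands the job in; it is judged then, once.
The state is a dict: "time_s": time; "qpos": joint angles; "joint_velocities": joint speeds; "effort": joint torques, N m; "tool_pos": TCP position; "tool_rot": TCP orientation; "force": force on the tool from outside, world axes, zero at the start; "wrist_torque": the same for the moment, N m; "grip_width": finger opening in m; "grasp_force": force on a finger pad.
Only numpy, scipy, OpenCV 4.12 (cv2) and the standard library are available. Lean on these libraries where they do the work, as an engineer would, in place of code of your own. Each camera call takes 0.05 s, during which the arm holds its last target. There are 200 camera calls.

## Task

Two bottle bays on the laboratory bench stand with their gates open. Secure the bay with the blue knob: lift its latch bar by the blue knob so that it passes over the catch, swing the gate fully shut, and let the bar drop down behind the catch's blue front lug. Leave the gate with the white knob as it is.

Things in the scene. Friction and masses are not known exactly. Their poses are not given: they have to be found in the camera images.
- blue_knob (a point): Mid-grip of the upright round blue knob, 20 mm thick, 50 tall (26 below, 24 above this point), on the dark latch bar (10 wide, 16 tall) along the gate's top. 165 mm from the hinge axis, 162 above the bench with the bar down. The bar tilts up to 0.7 rad on a level pin 15 mm from the hinge axis, 128 up; falls back (about 2 N). A 20 mm lift brings the knob 6 mm nearer the hinge, leaning 8 degrees.
- blue_hinge (a point): Point on the fixed blue bay's vertical hinge axis, 162 mm above the bench. Axes: x from the gate into the bay, z up, -y along the shut gate to the catch. Catch, y -205 to -225 mm: blue front lug x -39 to -17, rear lug x 8 to 22, tops 138 above the bench; the bar's end drops between them, underside at 120. It strikes the front lug unless the knob is raised 15 mm or more. Bottles up to 111 tall.
- blue_gate (a joint): Angle a of the blue bay's gate (113 mm tall), rad: 0 fully shut against a firm stop, growing as it swings out towards the robot, to 1.25; starts at 0.55 to 1.0. Light friction, stays where left. Bar down, the knob is at x = -165 sin a, y = -165 cos a mm from the hinge in the hinge's axes. The bar can drop into the catch only below about 0.05 rad.
- white_knob (a point): The same point on the white knob of the other, otherwise equal bay, whose gate stands open too and is to be left as it is.

How it is judged:
By the outcome, as a careful person would: the job done as asked, in the order asked, and still so for the second after the job is handed in, with the robot touching nothing.
It also fails if it takes over 32 s, if anything falls off the work surface, if the arm or the gripper's body presses on something with over 40 N, if the wrist force passes 120 N, or if a joint passes its speed limit or range.

## Working session

There is one attempt and no reset: what is moved stays moved. The work goes in short steps, Python scripts to look and compute and a tool call to move; the robot and the scene stay as the last step left them, time stands still between calls to the robot, and variables do not carry over. Pictures are saved under pics/ and viewed, at most 10 in all, crops included, and the job is handed in when it is done.

Besides the shell and the picture viewer there is one more tool, called after ">>>" as name([rows], argument=value, ...), one row to a line, values as JSON. jog_arm: Moves the arm, as the interface text tells. Its arguments: {"type":"object","properties":{"motion":{"type":"array"},"claw":{"type":"number"},"squeeze":{"type":"number"}},"required":["motion"]}

```bash
mkdir -p pics; ls; cat > h.py <<'E'
from cell import env
import numpy as np, cv2
def ray(p,u,v):
    E=np.array(p["extrinsics"]);R=E[:3,:3];t=E[:3,3]
    d=np.array([(u-p["cx"])/p["fx"],-(v-p["cy"])/p["fy"],-1.])
    o=-R.T@t; d=R.T@d; return o,d/np.linalg.norm(d)
def plane(p,u,v,z):
    o,d=ray(p,u,v); return o+d*(z-o[2])/d[2]
def proj(p,X):
    E=np.array(p["extrinsics"]);c=E[:3,:3]@np.array(X)+E[:3,3]
    return p["cx"]+p["fx"]*c[0]/-c[2], p["cy"]+p["fy"]*-c[1]/-c[2]
def tri(rs):
    A=np.zeros((3,3));b=np.zeros(3)
    for o,d in rs:
        M=np.eye(3)-np.outer(d,d);A+=M;b+=M@o
    return np.linalg.solve(A,b)
E
python3 - <<'E'
from h import *
a=env.read_camera("scene");b=env.read_camera("top")
cv2.imwrite("pics/s0.png",a[:,:,::-1]);cv2.imwrite("pics/t0.png",b[:,:,::-1])
for n in("scene","top"):
    p=env.camera_params(n);print(n,{k:v for k,v in p.items() if k!="extrinsics"});print(np.round(p["extrinsics"],3))
print(env.get_obs())
E
```

```text
pics
scene {'fx': 525.8777213670596, 'fy': 525.8777213670596, 'cx': 269.07042313551847, 'cy': 214.7655535479226}
[[ 0.875  0.484 -0.008 -0.542]
 [-0.412  0.753  0.514  0.171]
 [ 0.255 -0.446  0.858 -1.388]
 [ 0.     0.     0.     1.   ]]
top {'fx': 430.8786867782395, 'fy': 430.8786867782395, 'cx': 280.65320500654286, 'cy': 206.6367226672208}
[[ 0.01  -0.999 -0.032  0.033]
 [ 0.997  0.008  0.081 -0.609]
 [-0.081 -0.033  0.996 -1.052]
 [ 0.     0.     0.     1.   ]]
{'time_s': 0.1, 'qpos': array([77.06716691, 18.43509579, -4.01684251, 83.16756026,  1.29531432,
       78.54179844, -3.25882468]), 'joint_velocities': array([-0.03583603, -0.13787162, -0.04528459, -0.22004177,  0.09776769,
        0.04483474, -0.06025295]), 'effort': array([ 1.95574705e-05, -4.92572379e+01, -4.05669054e-01, -3.13396990e+01,
       -6.40911888e-02,  3.96093086e-02,  8.44340116e-05]), 'tool_pos': array([ 0.15423845, -0.63092161,  0.22157095]), 'tool_rot': array([-1.79900802e+02,  5.38349083e-03,  1.37449067e+01]), 'force': array([ 0.31678633, -0.17063802,  0.20199078]), 'wrist_torque': array([ 0.00410403, -0.00258336,  0.02578082]), 'grasp_force': 0.0, 'grip_width': 0.0869058311539086}
```

View pics/s0.png

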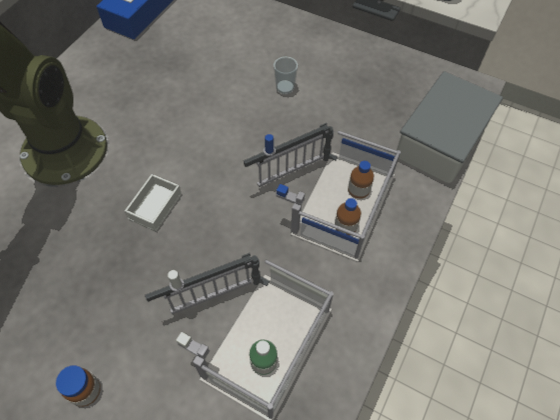

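View pics/t0.png

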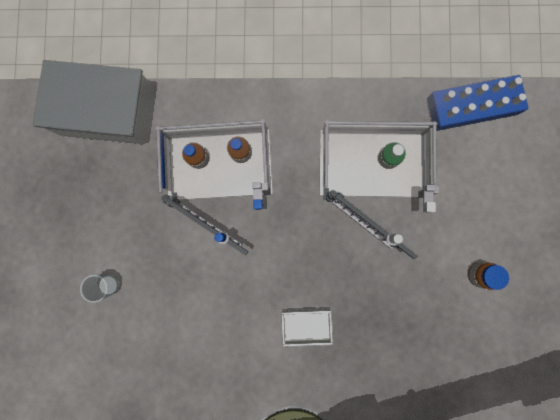

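The scene view shows the blue knob at about (269,145) on the open left bay's bar, the blue lug at about (283,190) and the hinge post near (328,140). In the top view, the knob is at (221,238), the lug at (258,204) and the hinge at about (170,200). The white bay is on the right.

```bash
python3 - <<'E'
from h import *
ps=env.camera_params("scene");pt=env.camera_params("top")
def blobs(f,box):
    im=cv2.imread(f);h=cv2.cvtColor(im,cv2.COLOR_BGR2HSV)
    m=cv2.inRange(h,(105,120,40),(130,255,255));k=np.zeros_like(m);x0,y0,x1,y1=box;k[y0:y1,x0:x1]=m[y0:y1,x0:x1]
    n,l,s,c=cv2.connectedComponentsWithStats(k)
    return [(s[i].tolist(),c[i].round(1).tolist()) for i in range(1,n) if s[i][4]>8]
print(blobs("pics/s0.png",(240,120,300,210)));print(blobs("pics/t0.png",(200,190,275,255)))
t=cv2.imread("pics/t0.png")[110:270,140:290];s=cv2.imread("pics/s0.png")[115:255,230:400]
t=cv2.resize(t,(400,427),interpolation=2);s=cv2.resize(s,(400,329),interpolation=2)
cv2.imwrite("pics/c.png",np.hstack([t,np.vstack([s,np.zeros((98,400,3),np.uint8)])]))
E
```

```text
[([265, 135, 8, 18, 117], [268.8, 143.0]), ([277, 184, 11, 13, 94], [281.8, 189.6])]
[([253, 200, 10, 9, 79], [257.4, 204.0]), ([215, 233, 11, 9, 74], [219.6, 236.9])]
```

View pics/c.png

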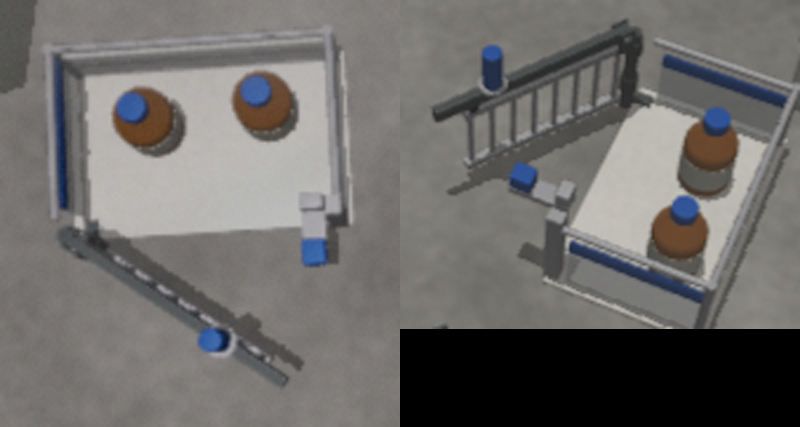

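```bash
python3 - <<'E'
from h import *
from scipy.optimize import least_squares
ps=env.camera_params("scene");pt=env.camera_params("top")
kn=tri([ray(ps,268.8,144.),ray(pt,219.6,236.9)]);print("knob tri",kn)
K=plane(pt,219.6,236.9,.180);L=plane(pt,257.4,204.,.133);H=plane(pt,167,200,.14)
print(K,L,H, "scene proj",proj(ps,K),proj(ps,L),np.linalg.norm((K-H)[:2]),np.linalg.norm((L-H)[:2]),tri([ray(ps,281.8,189.6),ray(pt,257.4,204.)]))
c=lambda x,y:(140+x*.375,110+y*.375)
R1=plane(pt,*c(312,201),.138);print("catch dir",R1-L)
a1=plane(pt,*c(48,50),.11);a2=plane(pt,*c(330,32),.11);print("rear rail",a1,a2)
# unknown hx,hy,th,a ; local axes x=(cos th,sin th), y=(-sin,cos)
def f(q):
    hx,hy,th,a=q;X=np.array([np.cos(th),np.sin(th)]);Y=np.array([-X[1],X[0]]);h=np.array([hx,hy])
    r=[h-.028*X-.215*Y-L[:2],h-.165*np.sin(a)*X-.165*np.cos(a)*Y-K[:2],(h-H[:2])*.5,h+.015*X-.215*Y-R1[:2]]
    return np.concatenate(r)
s=least_squares(f,[H[0],H[1],0,.7]);print(s.x,np.round(s.fun*1000,1))
E
```

```text
knob tri [0.52932315 0.16581952 0.16005912]
[0.52984657 0.16290029 0.18      ] [0.60511574 0.08706041 0.133     ] [0.61204308 0.29094605 0.14      ] scene proj (np.float64(268.68698246967733), np.float64(139.2847001310813)) (np.float64(282.06726472204576), np.float64(189.3859368998314)) 0.15215776429983544 0.204003295997849 [0.60490879 0.08691342 0.13231399]
catch dir [0.04164183 0.00108076 0.005     ]
rear rail [0.78358411 0.3267799  0.11      ] [0.80010527 0.0769879  0.11      ]
[0.61596276 0.30178773 0.07626765 0.63129457] [-0.7 -1.8 -0.8 -1.3  2.   5.4  0.5  0.4]
```

>>> jog_arm([
  {"z": -1.2,"az": -8.5},
  {"z": -1.2,"az": -8.5},
  {"z": -1.2,"az": -8.5},
  {"z": -1.2,"az": -8.5},
  {"z": -1.2,"az": -8.5},
], claw=1)

```text
$.motion[0]: bad value
```

```bash
cat >> h.py <<'E'
from scipy.spatial.transform import Rotation as Ro
def to(target,start=None,yaw=None):
    "shift in tool axes, cm, from the current pose to a world point"
    o=env.get_obs();r=o["tool_rot"];p=np.array(o["tool_pos"] if start is None else start)
    R=Ro.from_euler("xyz",r,degrees=True)
    return (R.inv().apply(np.array(target)-p)*100).round(2)
E
python3 - <<'E'
from h import *
o=env.get_obs();print(o["tool_pos"],o["tool_rot"],o["qpos"].round(1))
w=[.45,-.3,.28];print(to(w),to([.53,.164,.28],w))
E
```

```text
[ 0.15423845 -0.63092161  0.22157095] [-1.79900802e+02  5.38349083e-03  1.37449067e+01] [77.1 18.4 -4.  83.2  1.3 78.5 -3.3]
[ 36.59 -25.13  -5.8 ] [ 18.8  -43.17   0.07]
```

>>> jog_arm([
  {"x": 0,"y": 0,"z": -1.2,"ax": 0,"ay": 0,"az": -8.5},
  {"x": 0,"y": 0,"z": -1.2,"ax": 0,"ay": 0,"az": -8.5},
  {"x": 0,"y": 0,"z": -1.2,"ax": 0,"ay": 0,"az": -8.5},
  {"x": 0,"y": 0,"z": -1.2,"ax": 0,"ay": 0,"az": -8.5},
  {"x": 0,"y": 0,"z": -1.2,"ax": 0,"ay": 0,"az": -8.5},
], claw=1)

```text
time_s: 0.6
tool_pos: [0.1543, -0.6311, 0.2824]
tool_rot: [-179.9, -0.0, 56.6]
force: [-0.0, 0.5, 0.1]
grip_width: 0.0871
grasp_force: 0.0
```

```bash

python3 - <<'E'
from h import *
o=env.get_obs();print(o["tool_pos"],o["tool_rot"],o["qpos"].round(1))
w=[.45,-.3,.28];print(to(w),to([.53,.164,.28],w))
E
```

```text
[ 0.15425232 -0.63111977  0.28238963] [-1.79948486e+02 -4.09571666e-02  5.65908363e+01] [81.1 17.6 -9.4 77.5  2.8 85.2 38.5]
[43.92  6.46  0.26] [ 43.14 -18.87   0.05]
```

>>> jog_arm([
  {"x": 4.4,"y": 0.6,"z": 0,"ax": 0,"ay": 0,"az": 0},
  {"x": 4.4,"y": 0.6,"z": 0,"ax": 0,"ay": 0,"az": 0},
  {"x": 4.4,"y": 0.6,"z": 0,"ax": 0,"ay": 0,"az": 0},
  {"x": 4.4,"y": 0.6,"z": 0,"ax": 0,"ay": 0,"az": 0},
  {"x": 4.4,"y": 0.6,"z": 0,"ax": 0,"ay": 0,"az": 0},
])

```text
time_s: 1.1
tool_pos: [0.3024, -0.4635, 0.2822]
tool_rot: [-180.0, -0.0, 56.2]
force: [1.0, 0.6, -0.7]
grip_width: 0.0869
grasp_force: 0.0
```

>>> jog_arm([
  {"x": 4.4,"y": 0.6,"z": 0,"ax": 0,"ay": 0,"az": 0},
  {"x": 4.4,"y": 0.6,"z": 0,"ax": 0,"ay": 0,"az": 0},
  {"x": 4.4,"y": 0.6,"z": 0,"ax": 0,"ay": 0,"az": 0},
  {"x": 4.4,"y": 0.6,"z": 0,"ax": 0,"ay": 0,"az": 0},
  {"x": 4.4,"y": 0.6,"z": 0,"ax": 0,"ay": 0,"az": 0},
])

```text
time_s: 1.6
tool_pos: [0.4494, -0.2974, 0.2823]
tool_rot: [-180.0, 0.0, 56.2]
force: [-1.0, -0.1, -0.6]
grip_width: 0.0868
grasp_force: 0.0
```

>>> jog_arm([
  {"x": 4.3,"y": -1.9,"z": 0,"ax": 0,"ay": 0,"az": 0},
  {"x": 4.3,"y": -1.9,"z": 0,"ax": 0,"ay": 0,"az": 0},
  {"x": 4.3,"y": -1.9,"z": 0,"ax": 0,"ay": 0,"az": 0},
  {"x": 4.3,"y": -1.9,"z": 0,"ax": 0,"ay": 0,"az": 0},
  {"x": 4.3,"y": -1.9,"z": 0,"ax": 0,"ay": 0,"az": 0},
])

```text
time_s: 2.1
tool_pos: [0.489, -0.0655, 0.2823]
tool_rot: [180.0, 0.0, 56.2]
force: [0.2, 0.2, 0.7]
grip_width: 0.0872
grasp_force: 0.0
```

>>> jog_arm([
  {"x": 4.3,"y": -1.9,"z": 0,"ax": 0,"ay": 0,"az": 0},
  {"x": 4.3,"y": -1.9,"z": 0,"ax": 0,"ay": 0,"az": 0},
  {"x": 3,"y": -1.3,"z": 0,"ax": 0,"ay": 0,"az": 0},
  {"x": 0,"y": 0,"z": 0,"ax": 0,"ay": 0,"az": 0},
  {"x": 0,"y": 0,"z": 0,"ax": 0,"ay": 0,"az": 0},
])

```text
time_s: 2.6
tool_pos: [0.511, 0.0578, 0.2822]
tool_rot: [-180.0, 0.0, 56.4]
force: [0.3, -0.6, -0.1]
grip_width: 0.0869
grasp_force: 0.0
```

```bash

python3 - <<'E'
from h import *
o=env.get_obs();print(o["tool_pos"],o["tool_rot"],o["qpos"].round(1))
p=env.camera_params("wrist");a=env.read_camera("wrist");cv2.imwrite("pics/w0.png",a[:,:,::-1])
b=env.read_camera("scene");cv2.imwrite("pics/s1.png",b[:,:,::-1])
np.save("w0.npy",[p["extrinsics"]]);print(p)
h=cv2.cvtColor(a,cv2.COLOR_RGB2HSV);m=cv2.inRange(h,(105,120,40),(130,255,255))
n,l,s,c=cv2.connectedComponentsWithStats(m)
for i in range(1,n):
    if s[i][4]>100: print(s[i],c[i].round(1),plane(p,*c[i],.18))
print(proj(p,[.53,.164,.186]))
E
```

```text
[0.51102691 0.05776543 0.28215205] [-1.79977824e+02  4.96290167e-02  5.63537612e+01] [ 36.7   2.9 -47.3  95.4   2.1  82.7 -44.4]
{'fx': 336.18755638546054, 'fy': 336.18755638546054, 'cx': 277.84263713049194, 'cy': 208.9285076286463, 'extrinsics': array([[ 0.8317782 , -0.55510667, -0.00127269, -0.3927828 ],
       [ 0.53233731,  0.79830605, -0.28164594, -0.26701193],
       [ 0.15735953,  0.23358945,  0.95951756, -0.54164118],
       [ 0.        ,  0.        ,  0.        ,  1.        ]])}
[403   0 113  85 418] [459.4  40.4] [0.68800004 0.08970312 0.18      ]
[204  67  33  29 727] [219.7  81.5] [0.52944361 0.162516   0.18      ]
[331  97  33  31 605] [347.1 112.3] [0.59640771 0.09158181 0.18      ]
(np.float64(217.67490964722913), np.float64(78.52148850213592))
```

View pics/w0.png

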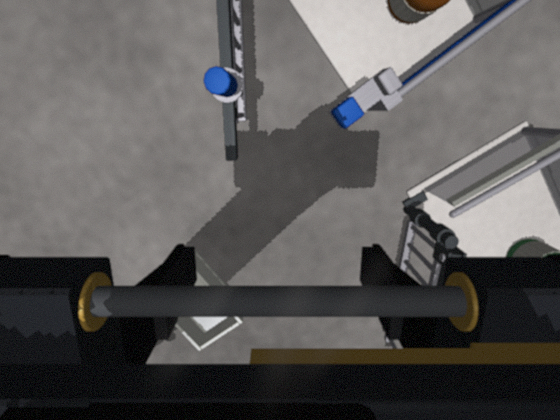

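The wrist view shows the knob top at (217,80), which agrees with the estimate of (0.529, 0.164). The bar runs nearly vertical in the picture, and the lug is at (347,112).

>>> jog_arm([
  {"x": 3.3,"y": -1.4,"z": 0,"ax": 0,"ay": 0,"az": -1.6},
  {"x": 3.3,"y": -1.4,"z": 0,"ax": 0,"ay": 0,"az": 0},
  {"x": 3.2,"y": -1.4,"z": 0,"ax": 0,"ay": 0,"az": 0},
  {"x": 0,"y": 0,"z": 1,"ax": 0,"ay": 0,"az": 0},
  {"x": 0,"y": 0,"z": 2,"ax": 0,"ay": 0,"az": 0},
])

```text
time_s: 3.2
tool_pos: [0.5299, 0.1622, 0.2529]
tool_rot: [179.9, -0.1, 57.8]
force: [0.2, -0.3, -0.1]
grip_width: 0.0873
grasp_force: 0.0
```

```bash

python3 - <<'E'
from h import *
o=env.get_obs();print(o["tool_pos"],o["tool_rot"],o["qpos"].round(1));print(to([.5295,.164,.15]))
E
```

```text
[0.52991538 0.1621845  0.25294905] [ 1.79903121e+02 -7.33029513e-02  5.78272701e+01] [ 26.8  10.9 -52.3  93.    8.8  80.3 -58.7]
[ 0.12 -0.15 10.29]
```

>>> jog_arm([
  {"x": 0.1,"y": -0.1,"z": 2.8,"ax": 0,"ay": 0,"az": 0},
  {"x": 0,"y": 0,"z": 2.8,"ax": 0,"ay": 0,"az": 0},
  {"x": 0,"y": 0,"z": 2.6,"ax": 0,"ay": 0,"az": 0},
  {"x": 0,"y": 0,"z": 2,"ax": 0,"ay": 0,"az": 0},
  {"x": 0,"y": 0,"z": 0,"ax": 0,"ay": 0,"az": 0},
])

```text
time_s: 3.7
tool_pos: [0.5268, 0.1603, 0.1472]
tool_rot: [-179.8, 0.3, 57.6]
force: [0.3, -0.1, 0.4]
grip_width: 0.0867
grasp_force: 0.0
```

>>> jog_arm([
  {"x": 0,"y": 0,"z": 0,"ax": 0,"ay": 0,"az": 0},
  {"x": 0,"y": 0,"z": 0,"ax": 0,"ay": 0,"az": 0},
  {"x": 0,"y": 0,"z": 0,"ax": 0,"ay": 0,"az": 0},
  {"x": 0,"y": 0,"z": 0,"ax": 0,"ay": 0,"az": 0},
  {"x": 0,"y": 0,"z": 0,"ax": 0,"ay": 0,"az": 0},
], claw=-1, squeeze=20)

```text
time_s: 4.2
tool_pos: [0.5289, 0.1639, 0.151]
tool_rot: [180.0, -0.0, 57.8]
force: [-0.4, 0.5, 0.1]
grip_width: 0.0548
grasp_force: 0.0
```

>>> jog_arm([
  {"x": 0,"y": 0,"z": 0,"ax": 0,"ay": 0,"az": 0},
  {"x": 0,"y": 0,"z": 0,"ax": 0,"ay": 0,"az": 0},
  {"x": 0,"y": 0,"z": 0,"ax": 0,"ay": 0,"az": 0},
  {"x": 0,"y": 0,"z": 0,"ax": 0,"ay": 0,"az": 0},
  {"x": 0,"y": 0,"z": 0,"ax": 0,"ay": 0,"az": 0},
])

```text
time_s: 4.7
tool_pos: [0.5286, 0.1639, 0.1505]
tool_rot: [-180.0, 0.0, 57.8]
force: [0.7, 0.7, 0.5]
grip_width: 0.0195
grasp_force: 20.0
```

>>> jog_arm([
  {"x": 0,"y": 0,"z": 0,"ax": 0,"ay": 0,"az": 0},
  {"x": 0,"y": 0,"z": 0,"ax": 0,"ay": 0,"az": 0},
  {"x": 0,"y": 0,"z": 0,"ax": 0,"ay": 0,"az": 0},
  {"x": 0,"y": 0,"z": 0,"ax": 0,"ay": 0,"az": 0},
  {"x": 0,"y": 0,"z": 0,"ax": 0,"ay": 0,"az": 0},
])

```text
time_s: 5.2
tool_pos: [0.5285, 0.1639, 0.1505]
tool_rot: [-180.0, 0.0, 57.8]
force: [-0.1, 0.0, -0.2]
grip_width: 0.0189
grasp_force: 20.0
```

>>> jog_arm([
  {"x": 0.07,"y": 0,"z": -0.45,"ax": 0,"ay": -1.7,"az": 0},
  {"x": 0.07,"y": 0,"z": -0.45,"ax": 0,"ay": -1.7,"az": 0},
  {"x": 0.07,"y": 0,"z": -0.45,"ax": 0,"ay": -1.7,"az": 0},
  {"x": 0.07,"y": 0,"z": -0.45,"ax": 0,"ay": -1.7,"az": 0},
  {"x": 0.07,"y": 0,"z": -0.45,"ax": 0,"ay": -1.7,"az": 0},
])

```text
time_s: 5.7
tool_pos: [0.5313, 0.1681, 0.1726]
tool_rot: [-180.0, 8.5, 57.8]
force: [0.6, 0.7, -1.7]
grip_width: 0.0195
grasp_force: 20.0
```

>>> jog_arm([
  {"x": 0,"y": 0,"z": 0,"ax": 0,"ay": 0,"az": 0},
  {"x": 0,"y": 0,"z": 0,"ax": 0,"ay": 0,"az": 0},
  {"x": 0,"y": 0,"z": 0,"ax": 0,"ay": 0,"az": 0},
  {"x": 0,"y": 0,"z": 0,"ax": 0,"ay": 0,"az": 0},
  {"x": 0,"y": 0,"z": 0,"ax": 0,"ay": 0,"az": 0},
])

```text
time_s: 6.2
tool_pos: [0.5311, 0.1682, 0.1727]
tool_rot: [-180.0, 8.4, 57.8]
force: [0.3, 2.2, -2.8]
grip_width: 0.0196
grasp_force: 20.0
```

```bash

python3 - <<'E'
from h import *
o=env.get_obs();print(o["tool_pos"],o["tool_rot"],o["qpos"].round(1),o["force"].round(1))
b=env.read_camera("scene");cv2.imwrite("pics/s2.png",cv2.resize(b[80:260,180:420,::-1],(800,600)))
E
```

```text
[0.53114883 0.16820207 0.17271191] [-179.99975745    8.44771207   57.83909716] [ 16.9  20.9 -49.6  93.4  19.7  81.3 -68.5] [ 0.3  2.2 -2.8]
```

View pics/s2.png

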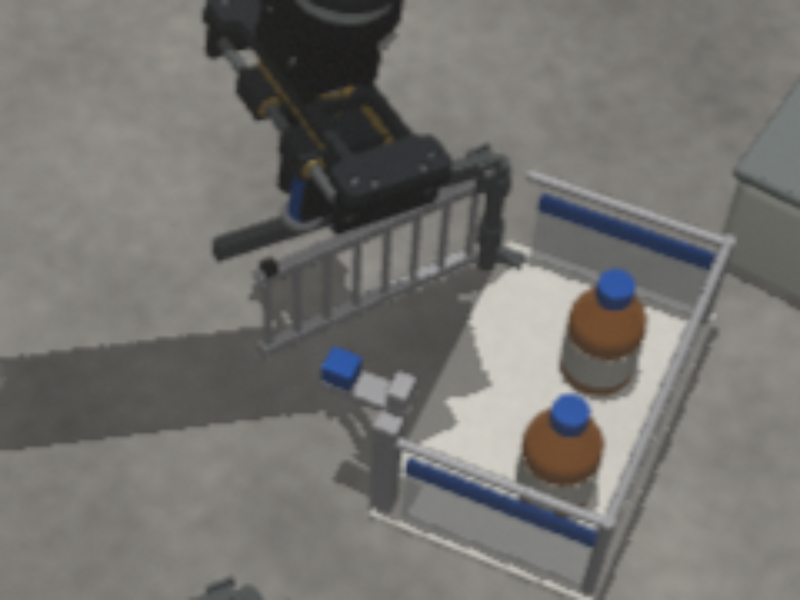

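The latch bar is now tilted up, clear of the gate's top rail, with the knob gripped. Next is the first half of the swing.

>>> jog_arm([
  {"x": 0.03,"y": 1.0,"z": 0,"ax": -0.53,"ay": 0,"az": -3.55},
  {"x": 0.03,"y": 1.0,"z": 0,"ax": -0.53,"ay": 0,"az": -3.55},
  {"x": 0.03,"y": 1.0,"z": 0,"ax": -0.53,"ay": 0,"az": -3.55},
  {"x": 0.03,"y": 1.0,"z": 0,"ax": -0.53,"ay": 0,"az": -3.55},
  {"x": 0.03,"y": 1.0,"z": 0,"ax": -0.53,"ay": 0,"az": -3.55},
])

```text
time_s: 6.75
tool_pos: [0.577, 0.1479, 0.1725]
tool_rot: [-180.0, 8.5, 75.9]
force: [-0.6, 1.6, -1.8]
grip_width: 0.0194
grasp_force: 20.0
```

```bash

python3 - <<'E'
from h import *
o=env.get_obs();print(o["tool_pos"],o["tool_rot"],o["qpos"].round(1),o["force"].round(1),o["grip_width"])
b=env.read_camera("top");cv2.imwrite("pics/t2.png",b[:,:,::-1])
E
```

```text
[0.57703788 0.1478886  0.172465  ] [-179.97331526    8.52676871   75.92414282] [ 18.2  24.7 -50.9  89.8  25.2  81.4 -50.5] [-0.6  1.6 -1.8] 0.019423346650149803
```

>>> jog_arm([
  {"x": 0.03,"y": 1.0,"z": 0,"ax": -0.53,"ay": 0,"az": -3.55},
  {"x": 0.03,"y": 1.0,"z": 0,"ax": -0.53,"ay": 0,"az": -3.55},
  {"x": 0.03,"y": 1.0,"z": 0,"ax": -0.53,"ay": 0,"az": -3.55},
  {"x": 0.01,"y": 0.5,"z": 0,"ax": -0.27,"ay": 0,"az": -1.78},
  {"x": 0,"y": 0,"z": 0,"ax": 0,"ay": 0,"az": 0},
])

```text
time_s: 7.3
tool_pos: [0.6117, 0.1427, 0.1722]
tool_rot: [-180.0, 8.5, 88.3]
force: [-0.8, -1.4, -1.1]
grip_width: 0.0194
grasp_force: 20.0
```

>>> jog_arm([
  {"x": 0.01,"y": 0.25,"z": 0,"ax": -0.13,"ay": 0,"az": -0.9},
  {"x": 0.01,"y": 0.25,"z": 0,"ax": -0.13,"ay": 0,"az": -0.9},
  {"x": 0,"y": 0,"z": 0,"ax": 0,"ay": 0,"az": 0},
  {"x": 0,"y": 0,"z": 0,"ax": 0,"ay": 0,"az": 0},
  {"x": 0,"y": 0,"z": 0,"ax": 0,"ay": 0,"az": 0},
])

```text
time_s: 7.8
tool_pos: [0.6167, 0.1427, 0.1725]
tool_rot: [180.0, 8.6, 90.1]
force: [-0.9, -3.8, 0.7]
grip_width: 0.0199
grasp_force: 20.0
```

```bash

python3 - <<'E'
from h import *
o=env.get_obs();print(o["tool_pos"],o["tool_rot"],o["qpos"].round(1),o["force"].round(1),o["grip_width"])
b=env.read_camera("scene");c=env.read_camera("top")
r=lambda i:cv2.resize(i[:,:,::-1],(400,300))
cv2.imwrite("pics/s3.png",np.hstack([r(b[100:250,210:410]),r(c[105:255,130:330])]))
E
```

```text
[0.61674175 0.14268999 0.17250276] [179.98705373   8.57197343  90.12181738] [ 18.3  28.4 -52.   86.2  29.7  81.5 -36.9] [-0.9 -3.8  0.7] 0.0198631485394502
```

View pics/s3.png

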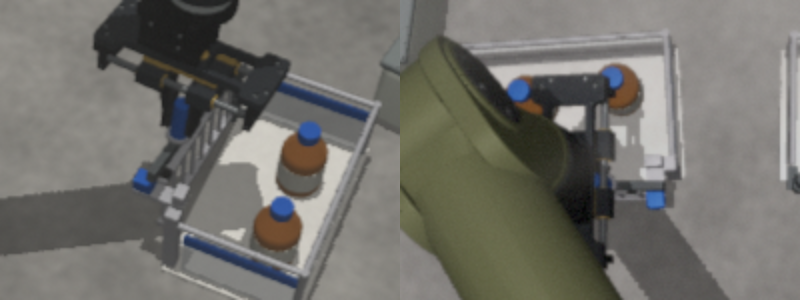

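The bar end is now over the catch, just past the blue lug, with about 4° of swing left. I'll close in small steps until the stop.

>>> jog_arm([
  {"x": -0.04,"y": 0.25,"z": 0,"ax": -0.13,"ay": 0,"az": -0.9},
  {"x": 0,"y": 0.25,"z": 0,"ax": -0.13,"ay": 0,"az": -0.9},
  {"x": 0,"y": 0.25,"z": 0,"ax": -0.13,"ay": 0,"az": -0.9},
  {"x": 0,"y": 0,"z": 0,"ax": 0,"ay": 0,"az": 0},
  {"x": 0,"y": 0,"z": 0,"ax": 0,"ay": 0,"az": 0},
])

```text
time_s: 8.4
tool_pos: [0.6244, 0.1428, 0.1724]
tool_rot: [-180.0, 8.5, 92.9]
force: [0.9, -4.3, 0.9]
grip_width: 0.0197
grasp_force: 20.0
```

>>> jog_arm([
  {"x": 0,"y": 0.15,"z": 0,"ax": -0.08,"ay": 0,"az": -0.54},
  {"x": 0,"y": 0.15,"z": 0,"ax": -0.08,"ay": 0,"az": -0.54},
  {"x": 0,"y": 0,"z": 0,"ax": 0,"ay": 0,"az": 0},
  {"x": 0,"y": 0,"z": 0,"ax": 0,"ay": 0,"az": 0},
  {"x": 0,"y": 0,"z": 0,"ax": 0,"ay": 0,"az": 0},
])

```text
time_s: 8.9
tool_pos: [0.6274, 0.143, 0.1725]
tool_rot: [180.0, 8.5, 94.0]
force: [0.8, -5.3, 0.1]
grip_width: 0.0191
grasp_force: 20.0
```

>>> jog_arm([
  {"x": -0.05,"y": 0.15,"z": 0,"ax": -0.08,"ay": 0,"az": -0.54},
  {"x": 0,"y": 0.1,"z": 0,"ax": 0,"ay": 0,"az": -0.3},
  {"x": 0,"y": 0,"z": 0,"ax": 0,"ay": 0,"az": 0},
  {"x": 0,"y": 0,"z": 0,"ax": 0,"ay": 0,"az": 0},
  {"x": 0,"y": 0,"z": 0,"ax": 0,"ay": 0,"az": 0},
])

```text
time_s: 9.4
tool_pos: [0.6286, 0.143, 0.1721]
tool_rot: [-179.8, 8.5, 94.9]
force: [-2.7, -5.0, 0.8]
grip_width: 0.0193
grasp_force: 20.0
```

>>> jog_arm([
  {"x": 0,"y": 0.1,"z": 0,"ax": 0,"ay": 0,"az": 0},
  {"x": 0,"y": 0.1,"z": 0,"ax": 0,"ay": 0,"az": 0},
  {"x": 0,"y": 0,"z": 0,"ax": 0,"ay": 0,"az": 0},
  {"x": 0,"y": 0,"z": 0,"ax": 0,"ay": 0,"az": 0},
  {"x": 0,"y": 0,"z": 0,"ax": 0,"ay": 0,"az": 0},
])

```text
time_s: 9.9
tool_pos: [0.6287, 0.1428, 0.1715]
tool_rot: [-179.5, 8.6, 94.9]
force: [-6.3, -6.3, 1.1]
grip_width: 0.0192
grasp_force: 20.0
```

The gate is at its stop: x no longer advances and the reaction rises. Now I'll lower the bar by reversing the lift arc, keeping a light push on the gate.

>>> jog_arm([
  {"x": -0.07,"y": 0,"z": 0.45,"ax": 0,"ay": 1.7,"az": 0},
  {"x": -0.07,"y": 0,"z": 0.45,"ax": 0,"ay": 1.7,"az": 0},
  {"x": -0.07,"y": 0,"z": 0.45,"ax": 0,"ay": 1.7,"az": 0},
  {"x": -0.07,"y": 0,"z": 0.3,"ax": 0,"ay": 1.7,"az": 0},
  {"x": 0,"y": 0,"z": 0,"ax": 0,"ay": 0,"az": 0},
])

```text
time_s: 10.4
tool_pos: [0.6289, 0.1388, 0.1545]
tool_rot: [-179.5, 1.6, 94.9]
force: [-7.3, -4.0, -0.7]
grip_width: 0.0191
grasp_force: 20.0
```

>>> jog_arm([
  {"x": -0.05,"y": 0,"z": 0.3,"ax": 0,"ay": 1,"az": 0},
  {"x": 0,"y": 0,"z": 0.2,"ax": 0,"ay": 0.7,"az": 0},
  {"x": 0,"y": 0,"z": 0,"ax": 0,"ay": 0,"az": 0},
  {"x": 0,"y": 0,"z": 0,"ax": 0,"ay": 0,"az": 0},
  {"x": 0,"y": 0,"z": 0,"ax": 0,"ay": 0,"az": 0},
])

```text
time_s: 10.9
tool_pos: [0.629, 0.1382, 0.1505]
tool_rot: [-179.6, 0.0, 94.9]
force: [-7.3, -5.3, 0.9]
grip_width: 0.0197
grasp_force: 20.0
```

```bash

python3 - <<'E'
from h import *
o=env.get_obs();print(o["tool_pos"],o["tool_rot"],o["qpos"].round(1),o["force"].round(1),o["grip_width"])
b=env.read_camera("scene")
cv2.imwrite("pics/s4.png",cv2.resize(b[100:250,210:410,::-1],(800,600)))
E
```

```text
[0.62902446 0.1382174  0.15049328] [-1.79558164e+02  4.73521266e-02  9.49131142e+01] [ 25.5  30.4 -54.8  87.4  25.1  75.8 -27.1] [-7.3 -5.3  0.9] 0.019722183370510852
```

View pics/s4.png

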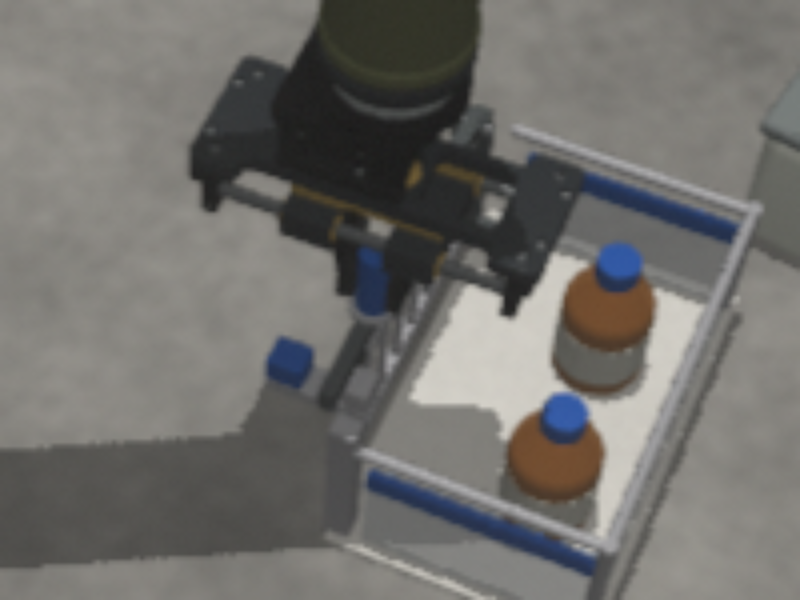

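The bar end now sits between the blue front lug at (290,362) and the rear lug. I'll ease off the push, release and retreat straight up.

>>> jog_arm([
  {"x": 0,"y": -0.2,"z": 0,"ax": 0,"ay": 0,"az": 0},
  {"x": 0,"y": 0,"z": 0,"ax": 0,"ay": 0,"az": 0},
  {"x": 0,"y": 0,"z": 0,"ax": 0,"ay": 0,"az": 0},
  {"x": 0,"y": 0,"z": 0,"ax": 0,"ay": 0,"az": 0},
  {"x": 0,"y": 0,"z": 0,"ax": 0,"ay": 0,"az": 0},
])

```text
time_s: 11.45
tool_pos: [0.6289, 0.1383, 0.1509]
tool_rot: [-179.8, -0.0, 94.9]
force: [-3.7, -3.9, -0.8]
grip_width: 0.0192
grasp_force: 20.0
```

>>> jog_arm([
  {"x": 0,"y": 0,"z": 0,"ax": 0,"ay": 0,"az": 0},
  {"x": 0,"y": 0,"z": 0,"ax": 0,"ay": 0,"az": 0},
  {"x": 0,"y": 0,"z": 0,"ax": 0,"ay": 0,"az": 0},
  {"x": 0,"y": 0,"z": 0,"ax": 0,"ay": 0,"az": 0},
  {"x": 0,"y": 0,"z": 0,"ax": 0,"ay": 0,"az": 0},
], claw=0.4)

```text
time_s: 11.95
tool_pos: [0.6302, 0.1385, 0.1516]
tool_rot: [-180.0, -0.0, 94.9]
force: [-0.4, 0.3, -0.2]
grip_width: 0.0511
grasp_force: 0.0
```

>>> jog_arm([
  {"x": 0,"y": 0,"z": 0,"ax": 0,"ay": 0,"az": 0},
  {"x": 0,"y": 0,"z": 0,"ax": 0,"ay": 0,"az": 0},
  {"x": 0,"y": 0,"z": -1,"ax": 0,"ay": 0,"az": 0},
  {"x": 0,"y": 0,"z": -2,"ax": 0,"ay": 0,"az": 0},
  {"x": 0,"y": 0,"z": -2,"ax": 0,"ay": 0,"az": 0},
])

```text
time_s: 12.45
tool_pos: [0.6299, 0.138, 0.2024]
tool_rot: [-179.9, -0.0, 94.8]
force: [0.7, 0.5, 0.0]
grip_width: 0.0608
grasp_force: 0.0
```

>>> jog_arm([
  {"x": 0,"y": 0,"z": -4,"ax": 0,"ay": 0,"az": 0},
  {"x": 0,"y": -4,"z": -2,"ax": 0,"ay": 0,"az": 0},
  {"x": 0,"y": -4,"z": 0,"ax": 0,"ay": 0,"az": 0},
  {"x": 0,"y": -4,"z": 0,"ax": 0,"ay": 0,"az": 0},
  {"x": 0,"y": 0,"z": 0,"ax": 0,"ay": 0,"az": 0},
])

```text
time_s: 12.95
tool_pos: [0.5064, 0.1283, 0.2622]
tool_rot: [-179.9, 0.4, 94.9]
force: [0.3, 0.4, -0.1]
grip_width: 0.061
grasp_force: 0.0
```

```bash

python3 - <<'E'
from h import *
o=env.get_obs();print(o["tool_pos"],o["qpos"].round(1),o["force"].round(1),o["grip_width"])
b=env.read_camera("scene")
cv2.imwrite("pics/s5.png",cv2.resize(b[80:410,100:440,::-1],(618,600)))
E
```

```text
[0.50636973 0.12825362 0.26223522] [ 42.3   7.5 -63.9  95.9   7.2  81.1 -17.6] [ 0.3  0.4 -0.1] 0.06098055854279006
```

View pics/s5.png

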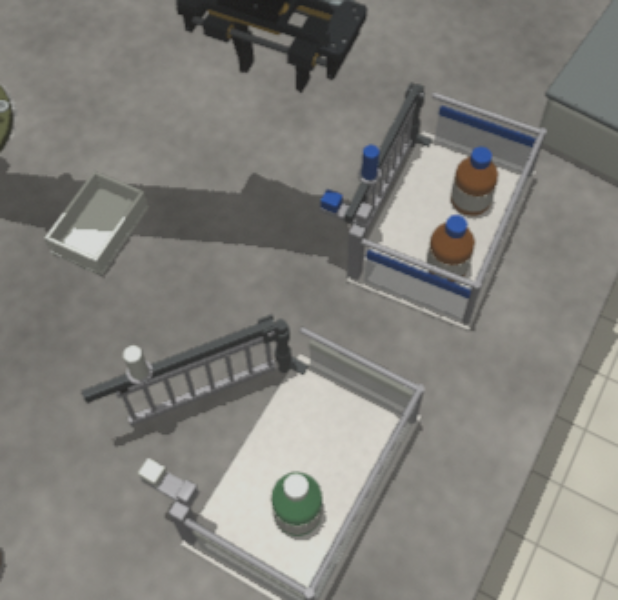

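The blue gate is shut with its bar down behind the blue lug at about (331,201). The white gate hasn't moved, and the robot is clear of everything.

```bash
python3 -c "
from cell import env
print(env.sign_off())"
```

```text
the job is handed in; nothing more can be done
None
```

The blue bay's gate is shut and its latch bar sits down behind the blue front lug; the white gate was left as it was, and the job was handed in at about 13 s with the robot touching nothing.

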